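Turn over the wax mould and rap the tablets out

TASK

The wax tablets have set in the turn-over mould. Swing the mould right over by its wooden bar grip without letting it crash down, rap it on its stops from a few centimetres up so that all three stuck tablets drop into the white catch tray, then swing the empty mould back and set it down level on its rest posts, leaving the tablets in the tray and the things round about where they are.

Things in the scene. Friction and masses are not known exactly. Their poses are not given: they have to be found in the camera images.
- stand: Fixed plywood stand, 236 x 196 x 22 mm, with two dark steel hinge brackets. Origin on the table under the middle of the hinge axis, z up. Its x runs along the hinge axis; +y is the rest side, where the mould lies at the start with its cavities up; -y is the side of the white catch tray. Its place differs and it is turned up to 14 degrees either way.
- hinge (a point): Middle of the hinge axis, 88 mm above the table, axes as the stand. The hinge runs freely: let go, the mould falls to the side it leans to. Falling from more than about 45 degrees it crashes down faster than 12 rad/s, which is not allowed.
- stops (a point): Point midway between the tops of the two short rubber-capped stop posts (x +-86, y -43, top 63 mm in the stand's frame). Dropped on them from 25 degrees above (bar about 50 mm up), the mould lands at about 9 rad/s: a good rap. Below 5 to 7 rad/s tablets stay stuck. One to three such raps are needed.
- mould (a joint): Angle of the mould in rad, about the stand's +x: 0 = cavities up, level on the two tall rest posts (x +-86, y +43 mm); pi/2 = standing over its hinge; 3.14 = upside down on the two short stops over the catch tray.
- mould_mid (a point): Centre of the mould, a grey aluminium block of about 0.42 kg, 156 mm along the hinge, 56 mm across (15 to 71 mm from the hinge axis), 45 mm thick, with 15 mm flanges at both ends: at joint 0 its rim is 25 mm above the hinge axis, its underside 20 mm below. Its axes turn with it, x along the hinge, z out of the cavities.
- grip_bar (a point): Middle of the bar grip: dark wood, round, 14 mm thick, parallel to the hinge, 85 mm free length; 103 mm out from the hinge axis and 42 mm below it at joint 0 (111 mm radius), 25 mm clear of the mould's wall, which rises 67 mm above it: there a gripper must lean back 25 to 45 degrees away from the mould (to +y). Past 40 degrees of swing it can be held from straight above. It can turn in the fingers.
- tablet_1_mid (a point): Centre of a honey-coloured wax tablet, round, tapered, 41 mm diameter at the wide face, 35 mm at the other, 28 mm high, about 35 g; at the start in the cavity at x -50, y +43 mm of the stand, wide face up, 9 mm below the rim. Three small red silicone lips over its edge hold it in when the mould is merely turned over.
- tablet_2_mid (a point): The same, middle cavity (x 0, y +43 mm of the stand).
- tablet_3_mid (a point): The same, cavity at x +50, y +43 mm of the stand.
- tray_floor (a point): Middle of the floor of the white catch tray on the stand, 25 mm above the table: 146 mm inside along the stand's x, 78 mm along y, walls 14 mm high. A freed tablet lies on it with its centre 14 mm above this point.
- masking_tape_mid (a point): Middle of a roll of masking tape lying flat to the right of the stand, 100 x 98 x 25 mm. To be left alone.
- pigment_jar_mid (a point): Middle of a white jar with a yellow lid to the right of the stand, 57 x 58 x 66 mm. To be left alone.
- nail_brush_mid (a point): Middle of a purple nail brush to the left of the stand, 30 x 86 x 55 mm. To be left alone.
Not all that is in view belongs to the job. Leave any green or pink look-alike of the part that bears tablet_2_mid alone.

How it is judged:
On the way, in this order (a step that is already met when the one before it is completed fails the run):
1. the mould is swung over, past 130 degrees (value of joint mould above 2.27 rad).
2. all three tablets have dropped into the catch tray while the mould is still turned over (value of joint mould above 1.6 rad and x of tablet_1_mid in the frame of stand between -0.076 and 0.076 m and y of tablet_1_mid in the frame of stand between -0.096 and -0.006 m and z of each of tablet_1_mid, tablet_2_mid, tablet_3_mid in the frame of stand below 0.05 m and x of tablet_2_mid in the frame of stand between -0.076 and 0.076 m and y of tablet_2_mid in the frame of stand between -0.096 and -0.006 m and x of tablet_3_mid in the frame of stand between -0.076 and 0.076 m and y of tablet_3_mid in the frame of stand between -0.096 and -0.006 m), for 0.1 s.
At the end, for the whole second after the job is handed in: the mould is back on its rest posts (within 0.05 rad of level) and still; all three tablets lie still inside the catch tray (centres within the tray's outline and less than 50 mm above the table) (value of joint mould below 0.05 rad and velocity of joint mould below 0.1 rad/s and x of tablet_1_mid in the frame of stand between -0.076 and 0.076 m and y of tablet_1_mid in the frame of stand between -0.096 and -0.006 m and z of each of tablet_1_mid, tablet_2_mid, tablet_3_mid in the frame of stand below 0.05 m and x of tablet_2_mid in the frame of stand between -0.076 and 0.076 m and y of tablet_2_mid in the frame of stand between -0.096 and -0.006 m and x of tablet_3_mid in the frame of stand between -0.076 and 0.076 m and y of tablet_3_mid in the frame of stand between -0.096 and -0.006 m and linear speed of each of tablet_1, tablet_2, tablet_3 below 0.02 m/s); the robot touches nothing.
It fails at once if the mould crashes down (turns faster than 12 rad/s either way) (velocity of joint mould above 12 rad/s or velocity of joint mould below -12 rad/s).
It fails at once if the masking tape is shifted by more than 25 mm (distance of masking_tape_mid from where it was at the start of the episode above 0.025 m).
It fails at once if the pigment jar is shifted by more than 25 mm (distance of pigment_jar_mid from where it was at the start of the episode above 0.025 m).
It fails at once if the nail brush is shifted by more than 25 mm (distance of nail_brush_mid from where it was at the start of the episode above 0.025 m).
It also fails if it takes over 56 s, if anything falls off the work surface, if the arm or the gripper's body presses on something with over 40 N, if the wrist force passes 120 N, or if a joint passes its speed limit or range.

ROBOT

A 7-joint arm with a two-finger parallel gripper is mounted at the origin on a cart in front of the work surface, level with it; the furniture and walls round the work are solid. World frame = base frame: x ahead of the robot, y to its left, z up, the work surface at z = 0. Lengths are in m, angles in rad, forces in N, time in s.
With the tool pointing down it reaches from about 0.4 to 0.85 m from the base axis. Payload 10.4 kg.
Tool frame: the origin (TCP) lies midway between the tips of the shut fingers; the grasp point (between the pads) lies 19 mm behind it; z points along the fingers, y is the direction in which the jaws open and shut (so a half turn about z gives the same grasp; the last joint's range is limited). The gripper opens to 87 mm and grips with 3 to 60 N. Pads are 19 mm wide; open, the fingers measure 117 mm over their backs; the gripper's body (75 mm by 190 mm) begins 51 mm behind the grasp point.
Start: joints at [-1.366, 0.332, -0.065, 1.46, 0.022, 1.35, -0.088], TCP at [0.141, 0.609, 0.223] pointing down, gripper open.
Joint ranges: [-2.6, 2.6], [-0.5, 2.12], [-1.47, 1.34], [0.16, 2.42], [-1.27, 4.41], [0.06, 2.06], [-2.6, 2.6]. Speed limits (rad/s): [2.22, 2.22, 2.79, 2.79, 3.14, 3.14, 3.14].

INTERFACE

Orientations are given as a rotation vector (axis times angle).
In Python, from workcell import env, hand, capture, camera_model gives the robot as it stands. The module is installed in compiled form; this text tells all that it offers. Calls block until the motion is done:
- env.move_pose(position, orientation): joint-space move of the TCP to a pose.
- env.line_to(position, ori=None, feed=0.15): straight line of the TCP; ori=None keeps the orientation; feed is the mean speed in m/s.
- env.set_joints(angles): joint-space move.
- hand.open_jaws() and hand.close_gripper(): open the fingers fully, or close them until they stop; the grip force is fixed at half the most.
- env.sleep(seconds).
- env.ik(position, orientation): joint angles nearest the present ones, or None.
- capture(name): name is "scene" or "top" or "wrist"; returns the picture (480x640x3 uint8, red, green, blue); there is no depth.
- camera_model(name): a dict with "fov_y" (degrees; the focal length in pixels is half the picture's height over the tangent of half this angle, whatever the lens; pixels are square), "cx", "cy" (the principal point, pixels), "extrinsics" (4x4, takes a point from world to camera coordinates). Camera axes: x right, y up, looking along -z (the intrinsics and any distortion apply to the point x, -y, -z); pixel columns grow to the right and rows downward; lengths in m; the calibration is good to about 2 mm. A picture is of the moment at which its call begins: read the wrist's pose just before it. camera_model takes no time and is no camera call; for the wrist camera it gives the pose at the moment of the call.
A pose or a line that the arm cannot do raises env.IKError and nothing moves.
- env.sign_off(): hands the job in, once; it reports no verdict.
Readings, each from a call of its own:
- env.read_time_s(): time.
- env.read_qpos(): joint angles.
- env.read_joint_velocities(): joint speeds.
- env.read_joint_torque(): joint torques, N m.
- env.read_eef_pos(): TCP position.
- env.read_ee_rot(): TCP orientation.
- env.read_force(): force on the tool from outside, world axes, zero at the start.
- env.read_torque(): the same for the moment, N m.
- env.read_width(): finger opening in m.
Only numpy, scipy, OpenCV 4.12 (cv2) and the standard library are available. Lean on these libraries where they do the work, as an engineer would, in place of code of your own. Each camera call takes 0.05 s, during which the arm holds its last target.

## Working session

There is one attempt and no reset: what is moved stays moved. The work goes in short steps, each a Python script; the robot and the scene stay as the last script left them, time stands still between calls to the robot, and variables do not carry over. Pictures are saved under pics/ and viewed, and the job is handed in when it is done.

```bash
mkdir -p pics; ls; python3 - <<'E'
from workcell import env,hand,capture,camera_model
import cv2,numpy as np
for n in("scene","top","wrist"):
    im=capture(n);cv2.imwrite(f"pics/{n}0.png",im[:,:,::-1])
    m=camera_model(n);print(n,{k:(np.round(v,4).tolist() if k=="extrinsics" else v) for k,v in m.items()})
print(env.read_time_s(),env.read_eef_pos(),env.read_ee_rot(),env.read_width())
E
```

```text
pics
scene {'fov_y': 55.058356382593175, 'cx': 317.5413446810176, 'cy': 234.68147012537375, 'extrinsics': [[0.7523, -0.6587, -0.0097, -0.3675], [0.4679, 0.524, 0.7117, -0.3377], [-0.4637, -0.5399, 0.7025, -0.8017], [0.0, 0.0, 0.0, 1.0]]}
top {'fov_y': 52.7127186968647, 'cx': 322.405511942769, 'cy': 234.12381849620388, 'extrinsics': [[0.0264, -0.9992, 0.0297, 0.0206], [0.9947, 0.0292, 0.0989, -0.518], [-0.0997, 0.027, 0.9947, -1.0431], [0.0, 0.0, 0.0, 1.0]]}
wrist {'fov_y': 68.44275319744942, 'cx': 318.78462329087813, 'cy': 235.86341880397336, 'extrinsics': [[0.2247, 0.9744, -0.0014, -0.6235], [-0.9413, 0.2167, -0.2589, 0.0317], [-0.252, 0.0595, 0.9659, -0.3904], [0.0, 0.0, 0.0, 1.0]]}
0.15 [0.14109979 0.60856996 0.22197658] [-3.57089008e-01 -3.12116272e+00  1.64431032e-03] 0.08680532065693577
```

View pics/scene0.png

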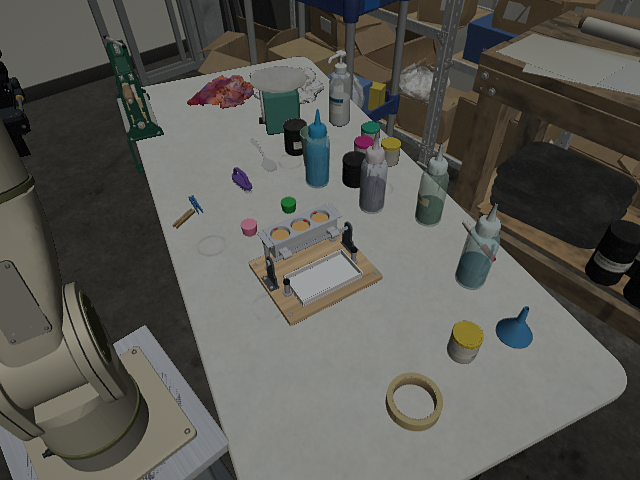

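View pics/top0.png

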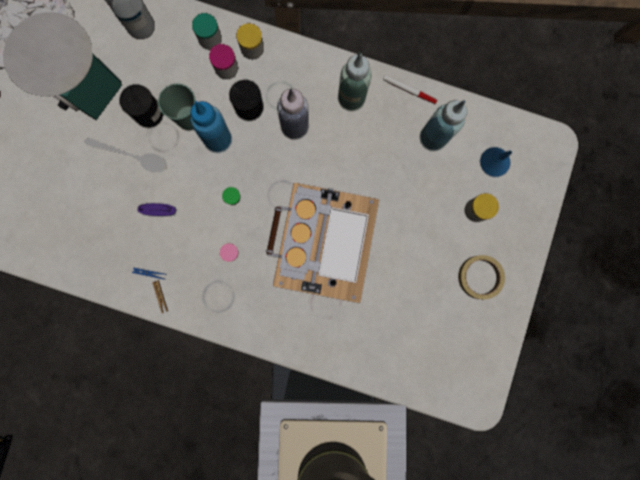

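The scene camera shows the stand at about (315,265), with the mould on its rest posts and three honey tablets at (280,234), (300,226) and (320,217). In the top view the tablets are at (305,209), (301,233) and (296,257), the bar at (275,231) and the white tray at (344,245). The green disc (231,196) and pink disc (229,252) lie loose on the table. They are look-alikes, so I leave them alone. I'll enlarge the stand and measure.

```bash
cat > h.py <<'E'
import cv2,numpy as np
from workcell import env,hand,capture,camera_model
def ray(n,u,v,m=None):
    m=m or camera_model(n);E=np.array(m["extrinsics"]);f=240/np.tan(np.radians(m["fov_y"]/2))
    d=np.array([(u-m["cx"])/f,-(v-m["cy"])/f,-1.]);R=E[:3,:3]
    return -R.T@E[:3,3],R.T@d
def onz(n,u,v,z,m=None):
    o,d=ray(n,u,v,m);return o+d*(z-o[2])/d[2]
def proj(n,p,m=None):
    m=m or camera_model(n);E=np.array(m["extrinsics"]);f=240/np.tan(np.radians(m["fov_y"]/2))
    c=E[:3,:3]@np.asarray(p)+E[:3,3];return m["cx"]+f*c[0]/-c[2],m["cy"]-f*c[1]/-c[2]
def tri(a,b):
    (o,d),(p,e)=a,b;A=np.stack([d,-e],1);s=np.linalg.lstsq(A,p-o,rcond=None)[0]
    x,y=o+d*s[0],p+e*s[1];return (x+y)/2,np.linalg.norm(x-y)
E
python3 - <<'E'
from h import *
R={}
for n in("top","scene"):
    im=cv2.imread(f"pics/{n}0.png");hsv=cv2.cvtColor(im,cv2.COLOR_BGR2HSV)
    x0,x1,y0,y1=(265,385,175,310) if n=="top" else (245,385,200,325)
    cv2.imwrite(f"pics/{n}0c.png",cv2.resize(im[y0:y1,x0:x1],None,fx=4.4,fy=4.4,interpolation=cv2.INTER_CUBIC))
    m=cv2.inRange(hsv,(10,100,150),(24,255,255));k=np.zeros_like(m)
    if n=="top":k[190:275,285:318]=255
    else:k[205:245,260:335]=255
    N,l,s,c=cv2.connectedComponentsWithStats(m&k)
    t=[(s[i,4],c[i].round(1),s[i,2:4]) for i in range(1,N) if s[i,4]>40]
    print(n,t);R[n]=[a[1] for a in t]
    if n=="top":
        for a in t:print(onz(n,*a[1],.104).round(4))
    g=cv2.inRange(hsv,(0,0,150),(180,40,255));k[:]=0
    if n=="top":k[200:290,316:372]=255
    else:k[250:308,280:365]=255
    N,l,s,c=cv2.connectedComponentsWithStats(g&k);i=1+np.argmax(s[1:,4]);print("tray",c[i],s[i]);
    r=cv2.minAreaRect(np.argwhere(l==i)[:,::-1].astype(np.float32));b=cv2.boxPoints(r);print(r)
    if n=="top":
        q=np.array([onz(n,*p,.039) for p in b]);print(q.round(4),q.mean(0),[np.linalg.norm(q[j]-q[j-1]) for j in range(4)])
for a in R["top"]:
  for b in R["scene"]:
    print(tri(ray("top",*a),ray("scene",*b)))
E
```

```text
top [(np.int32(270), array([305. , 209.1]), array([19, 18], dtype=int32)), (np.int32(281), array([300.3, 232.8]), array([20, 19], dtype=int32)), (np.int32(82), array([314.6, 244.7]), array([ 7, 34], dtype=int32)), (np.int32(282), array([295.5, 256.8]), array([19, 19], dtype=int32))]
[0.5599 0.0742 0.104 ]
[0.5108 0.0823 0.104 ]
[0.4873 0.0525 0.104 ]
[0.4615 0.0906 0.104 ]
tray [341.56791483 243.76284875] [ 316  200   52   83 2724]
((335.96917724609375, 240.81008911132812), (54.064048767089844, 74.483642578125), 10.43747329711914)
[[ 0.4314  0.0759  0.039 ]
 [ 0.5922  0.0512  0.039 ]
 [ 0.5741 -0.0661  0.039 ]
 [ 0.4134 -0.0395  0.039 ]] [0.50277973 0.00536224 0.039     ] [np.float64(0.11678199785623887), np.float64(0.16272515751774486), np.float64(0.11864991998591475), np.float64(0.16293999469657394)]
scene []
tray [322.10143124 277.08338519] [ 289  254   71   49 1607]
((323.28338623046875, 276.1102294921875), (27.739477157592773, 66.48076629638672), 63.01976776123047)
```

```bash
sleep 1
```

```text
(no output)
```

View pics/top0c.png

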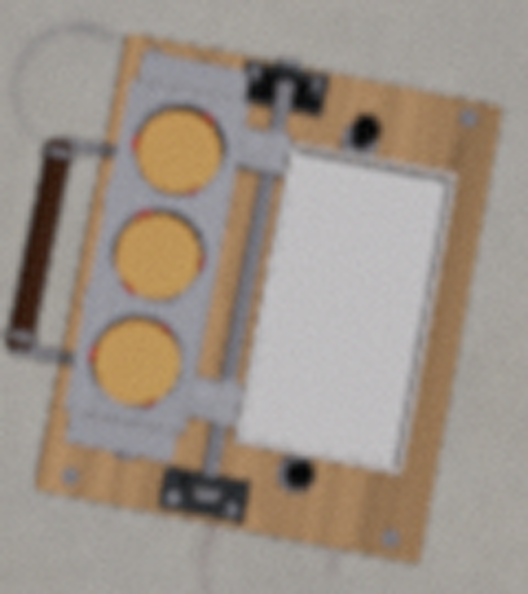

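View pics/scene0c.png

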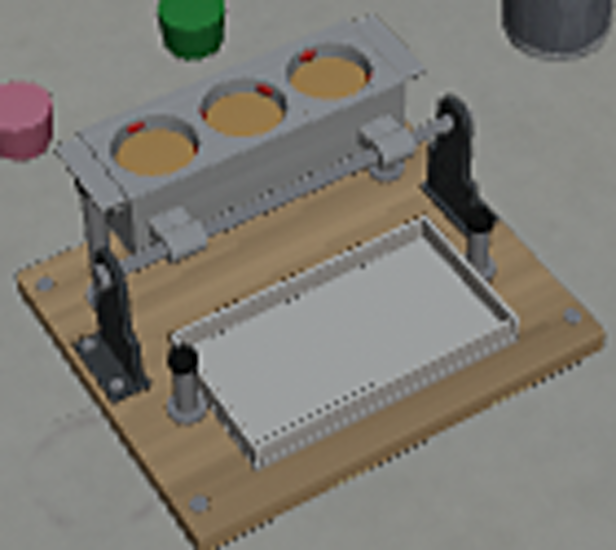

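Enlarged, the mould, bar (crop (58,148)–(22,338)) and stops ((365,127), (298,470)) are clear. The tablets belonging to the job are the three honey ones in the cavities. Next I cross-check the pose with the bar, stops and board.

```bash
python3 - <<'E'
from h import *
c=lambda x,y:(265+(x+.5)/4.4-.5,175+(y+.5)/4.4-.5)
s=lambda x,y:(245+(x+.5)/4.4-.5,200+(y+.5)/4.4-.5)
def P(n,p,z,):
    q=onz("top",*c(*p),z);print(n,q.round(4));return q
b=[P("board",p,.022) for p in((127,37),(503,105),(418,563),(38,490))]
print(np.mean(b,0),[np.linalg.norm(b[i]-b[i-1]) for i in range(4)])
def yaw(d):return np.degrees(np.arctan2(d[1],d[0]))
print("yaw",yaw(b[0]-b[3]),yaw(b[1]-b[2]))
a=P("bar",(58,148),.046);d=P("bar",(22,338),.046);print((a+d)/2,np.linalg.norm(a-d),yaw(a-d))
a=P("stop",(365,128),.063);d=P("stop",(298,470),.063);print((a+d)/2,np.linalg.norm(a-d),yaw(a-d))
# two-view stops
print(tri(ray("top",*c(365,128)),ray("scene",*s(481,217))),tri(ray("top",*c(298,470)),ray("scene",*s(183,357))))
t=[(178,150),(158,255),(136,361)];u=[(329,78),(243,115),(155,152)]
for i in range(3):print(tri(ray("top",*c(*t[i])),ray("scene",*s(*u[i]))))
E
```

```text
board [0.6303 0.1025 0.022 ]
board [ 0.6014 -0.0894  0.022 ]
board [ 0.3696 -0.0504  0.022 ]
board [0.4007 0.1392 0.022 ]
[0.50051807 0.02549991 0.022     ] [np.float64(0.23247005384033773), np.float64(0.19409320481785788), np.float64(0.2350612495138938), np.float64(0.1921872637846299)]
yaw -9.08200375663628 -9.544975418628896
bar [0.5687 0.1338 0.046 ]
bar [0.4745 0.148  0.046 ]
[0.52161385 0.14092451 0.046     ] 0.09527216438386642 -8.571782485050209
stop [ 0.5806 -0.0162  0.063 ]
stop [0.4139 0.0125 0.063 ]
[ 0.49725585 -0.00185515  0.063     ] 0.1691457743564838 -9.744896987312659
(array([ 0.58141188, -0.01662788,  0.06002739]), np.float64(0.0007562151086218513)) (array([0.41370364, 0.0123771 , 0.05864005]), np.float64(0.0005051766199935027))
(array([0.56036918, 0.07413557, 0.10587097]), np.float64(0.00014363991925589185))
(array([0.51074594, 0.0820853 , 0.10584438]), np.float64(0.0007766830468216182))
(array([0.46160421, 0.09054671, 0.10596292]), np.float64(0.0002878640921525817))
```

The tablets, stops and bar each give a hinge within 1 mm of (0.504, 0.040), with a yaw of about -9.4°. Next I check IK along the whole swing and where the camera sits on the tool.

```bash
cat >> h.py <<'E'
from scipy.spatial.transform import Rotation as Ro
H=np.array([.5042,.0400,.088]);YAW=np.radians(-9.4)
S=Ro.from_euler("z",YAW).as_matrix()
def W(p):return H+S@np.asarray(p,float)        # stand frame rel. hinge -> world
def bar(th):
    f=np.radians(th)+np.arctan2(-.042,.103);r=np.hypot(.103,.042);return np.array([0,r*np.cos(f),r*np.sin(f)])
FLIP=1
def axes(al):
    s,c=np.sin(np.radians(al)),np.cos(np.radians(al))
    return np.array([0,-c,s]),np.array([0,s,c])   # a (jaw dir, to mould), b (back along tool)
def pose(th,al,p=10,a=0,b=0,flip=None):
    """TCP p mm past bar centre, shifted a mm along jaw toward mould, b mm back"""
    fl=FLIP if flip is None else flip
    A,B=axes(al);P=bar(th)+A*a/1e3+B*(b-p)/1e3
    y=-A if fl else A;z=-B;x=np.cross(y,z)
    return W(P),Ro.from_matrix(S@np.stack([x,y,z],1)).as_rotvec()
E
python3 - <<'E'
from h import *
m=camera_model("wrist");E=np.array(m["extrinsics"]);c=-E[:3,:3].T@E[:3,3]
R=Ro.from_rotvec(env.read_ee_rot()).as_matrix();print("cam in tool",R.T@(c-env.read_eef_pos()),"\n",R.round(2))
for fl in(1,0):
  for (th,al,kw) in [(0,22,dict(p=9,a=-22.5,b=120)),(0,22,dict(p=9,a=-22.5)),(0,16,{}),(0,22,{}),(45,22,{}),(90,22,{}),(150,20,{}),(180,0,dict(b=60)),(180,0,{})]:
    q=env.ik(*pose(th,al,flip=fl,**kw));print(fl,th,al,None if q is None else np.round(q,2))
print(W(bar(0)),W(bar(180)))
E
```

```text
cam in tool [ 0.07118456 -0.00087625 -0.16242121] 
 [[-0.97  0.23 -0.  ]
 [ 0.23  0.97 -0.  ]
 [-0.   -0.   -1.  ]]
1 0 22 [-0.76  0.45  0.19  1.54  0.2   1.42  0.78]
1 0 22 [-0.74  0.53  0.22  1.7   0.2   1.18  0.78]
1 0 16 [-0.72  0.44  0.28  1.78  0.12  1.1   0.89]
1 0 22 [-0.73  0.49  0.24  1.74  0.2   1.17  0.8 ]
1 45 22 [-0.71  0.39  0.22  1.68  0.22  1.33  0.83]
1 90 22 [-0.69  0.26  0.28  1.71  0.25  1.4   0.92]
1 150 20 [-0.7   0.16  0.48  1.86  0.26  1.28  1.1 ]
1 180 0 [-0.83  0.06  0.9   1.9  -0.05  1.21  1.5 ]
1 180 0 [-0.76  0.15  0.87  1.97 -0.13  1.08  1.57]
0 0 22 [-1.01  0.49  0.53  1.56  0.06  1.4  -2.25]
0 0 22 [-0.96  0.57  0.51  1.72  0.04  1.16 -2.24]
0 0 16 [-0.92  0.48  0.53  1.79 -0.    1.08 -2.15]
0 0 22 [-0.94  0.53  0.51  1.75  0.06  1.15 -2.23]
0 45 22 [-0.96  0.42  0.53  1.69  0.11  1.31 -2.22]
0 90 22 [-0.92  0.28  0.55  1.72  0.19  1.38 -2.16]
0 150 20 [-0.81  0.17  0.61  1.87  0.24  1.27 -2.02]
0 180 0 [-0.74  0.06  0.8   1.9  -0.04  1.21 -1.65]
0 180 0 [-0.72  0.15  0.82  1.97 -0.12  1.08 -1.58]
[0.52102257 0.14161693 0.046     ] [ 0.48737743 -0.06161693  0.13      ]
```

All poses are reachable. I go to the standoff and check the bar with the wrist camera.

```bash
python3 - <<'E'
from h import *
env.move_pose(*pose(0,22,p=9,a=-22.5,b=130))
m=camera_model("wrist");im=capture("wrist");cv2.imwrite("pics/w1.png",im[:,:,::-1])
for d in(-.0425,.0425):print(proj("wrist",W(bar(0)+[d,0,0]),m))
print(proj("wrist",W([0,.071,.025]),m),env.read_eef_pos()-pose(0,22,p=9,a=-22.5,b=130)[0],env.read_time_s(),env.read_force())
im=capture("scene");cv2.imwrite("pics/s1.png",im[100:340,180:500,::-1])
E
```

```text
(np.float64(290.25403242601885), np.float64(179.0643030725834))
(np.float64(292.03771253552407), np.float64(278.6003727459178))
(np.float64(206.5489217624926), np.float64(248.3075636070574)) [-4.04742905e-04  1.29889177e-03  9.25827707e-05] 2.225 [ 0.48090833 -0.3465757   0.23605874]
```

View pics/w1.png

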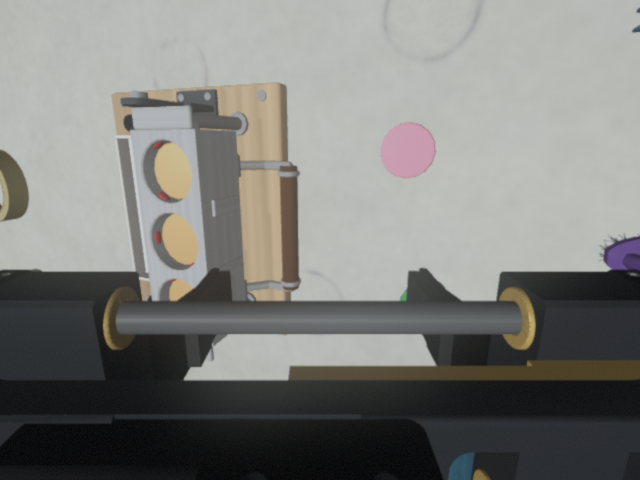

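View pics/s1.png

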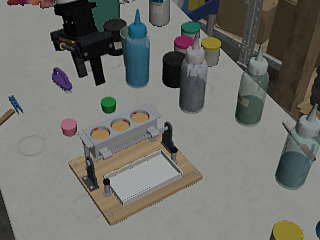

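The wrist view puts the bar at (289,170)–(290,282). The projected middle agrees within about 3 px (1–2 mm). Now I check how far the discs are from the open outer finger, then descend.

```bash
python3 - <<'E'
from h import *
for n,u,v in(("green",231,196),("pink",229,252)):print(n,(S.T@(onz("top",u,v,.028)-H)).round(3))
A,B=axes(22)
for a,b in((-81,-9),(-95-22.5,61)):print("low pts",bar(0)+A*a/1e3+B*b/1e3+[0,0,.088])
E
```

```text
green [ 0.058  0.211 -0.06 ]
pink [-0.064  0.19  -0.06 ]
low pts [0.         0.17473043 0.00731221]
low pts [0.         0.23479511 0.05854194]
```

```bash
python3 - <<'E'
from h import *
env.move_pose(*pose(0,22,p=9,a=-25,b=110))
for b in(60,30,10,0):
    P,o=pose(0,22,p=9,a=-25,b=b)
    env.line_to(P,o,feed=.12);print(b,env.read_force().round(1),(env.read_eef_pos()-P).round(4))
hand.close_gripper()
print(env.read_width(),env.read_force().round(1),(env.read_eef_pos()-P).round(4),env.read_time_s())
im=capture("scene");cv2.imwrite("pics/s2.png",cv2.resize(im[190:330,230:400,::-1],None,fx=4,fy=4))
E
```

```text
60 [-0.4  0.6  0.9] [0.0004 0.0005 0.0007]
30 [0.3 0.8 0.5] [0.0001 0.0002 0.0004]
10 [-0.5  0.7 -0.3] [-0.0001  0.      0.0002]
0 [ 0.1 -1.8  0.2] [-0.0001 -0.      0.0001]
0.03179973672189868 [-24.  -37.   57.6] [-0.0019 -0.0147  0.0052] 5.0917
```

View pics/s2.png

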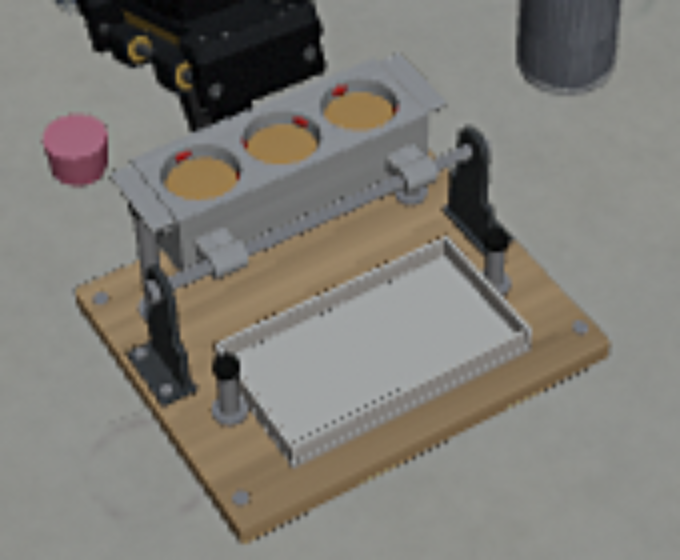

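The arm is compliant and yielded 15 mm toward the bar. I bring the commanded position inward so the fingers close the rest of the way.

```bash
python3 - <<'E'
from h import *
for a in(-16,-8,0):
    P,o=pose(0,22,p=9,a=a)
    env.line_to(P,o,feed=.08);print(a,env.read_width(),env.read_force().round(1),(S.T@(env.read_eef_pos()-P)).round(4))
hand.close_gripper()
print(env.read_width(),env.read_force().round(1),(S.T@(env.read_eef_pos()-P)).round(4),env.read_time_s())
E
```

```text
-16 0.014772368017240002 [-22.9 -37.8  56.6] [ 0.0006 -0.0147  0.0051]
-8 0.013072013633994189 [-11.5 -20.2  29.3] [ 0.0005 -0.008   0.0028]
0 0.013126987200446293 [ 2.1 -3.2 -0.3] [ 0.0005 -0.0005  0.0004]
0.013334539145375992 [ 3.7 -4.1  1.1] [ 0.0005 -0.0006  0.    ] 6.125
```

The bar is held, with the width at 13.3 mm and almost no residual force. I swing it over to 150°.

```bash
python3 - <<'E'
from h import *
for th in range(8,153,8):
    P,o=pose(th,22-2*th/152,p=9)
    env.line_to(P,o,feed=.12);f=S.T@env.read_force();e=S.T@(env.read_eef_pos()-P)
    if th%16==0 or np.linalg.norm(f)>25:print(th,f.round(1),(1e3*e).round(1),round(env.read_width(),4))
    if np.linalg.norm(f)>60:break
print(env.read_time_s())
im=capture("scene");cv2.imwrite("pics/s3.png",cv2.resize(im[190:330,230:400,::-1],None,fx=4,fy=4))
im=capture("top");cv2.imwrite("pics/t3.png",cv2.resize(im[175:310,265:385,::-1],None,fx=4,fy=4))
E
```

```text
16 [ 4.5 -3.4 -2.4] [ 0.2 -0.5  0. ] 0.013
32 [ 4.3  0.6 -4.1] [ 0.1  0.6 -0.5] 0.013
48 [3.8 7.9 0.4] [ 0.2  2.6 -0.1] 0.0128
64 [ 1.1 13.1  7.9] [-0.1  4.7  0.6] 0.0133
80 [-2.1 10.3 12.8] [-0.3  3.4  0.9] 0.0127
96 [-2.8  4.6 12.7] [-0.3  1.2  0.6] 0.0127
112 [-2.2  0.4  6.8] [-0.5 -0.  -0.2] 0.013
128 [-2.9 -1.1  2.5] [-0.5  0.2 -0.5] 0.013
144 [-5.2 -0.8 -0.6] [-0.4  0.5 -0.2] 0.0128
11.5083
```

View pics/s3.png

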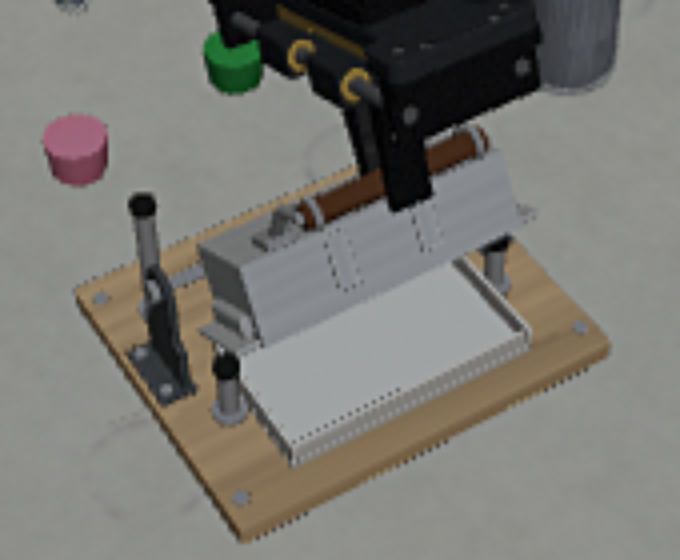

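The picture shows the mould turned over to about 152°, with the bar at (390,180) between the fingers, the tray empty at (380,350) and the tablets still stuck. I release it for the first rap.

```bash
python3 - <<'E'
from h import *
hand.open_jaws();print(env.read_width(),env.read_force().round(1),env.read_time_s())
P,o=pose(152,20,p=9,b=60);env.line_to(P,o,feed=.25)
im=capture("scene");cv2.imwrite("pics/s4.png",cv2.resize(im[190:330,230:400,::-1],None,fx=4,fy=4));print(env.read_time_s())
E
```

```text
0.08700389798504211 [-0.8 -0.3 -0.6] 12.9667
13.4083
```

View pics/s4.png

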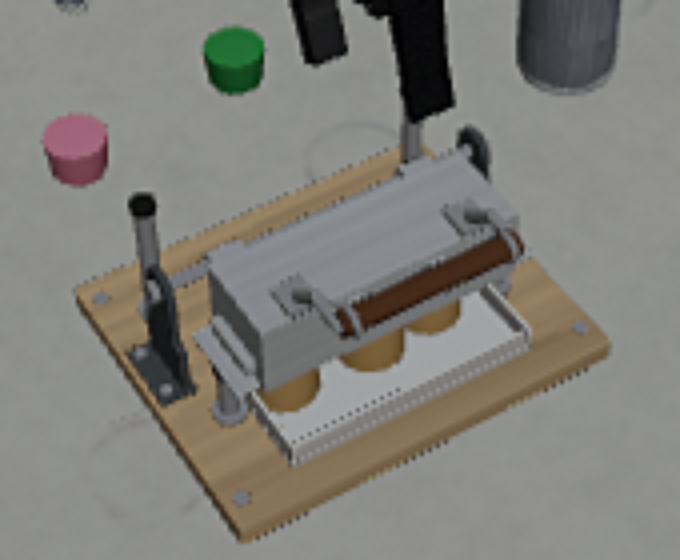

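One rap seems to have done it: three tablets are visible under the mould at (290,390), (372,350) and (432,318). I check from projections that all three are right down on the floor.

```bash
python3 - <<'E'
from h import *
m=camera_model("scene");C=-np.array(m["extrinsics"])[:3,:3].T@np.array(m["extrinsics"])[:3,3]
im=cv2.imread("pics/s4.png")
for x in(-.05,0,.05):
    c=W([x,-.043,-.063]);d=(C-c)[:2];d/=np.linalg.norm(d)
    for z in (0,.028):
        q=c+np.r_[d*.0195,z];u,v=proj("scene",q);p=((u-230)*4,(v-190)*4);print(x,z,np.round(p));cv2.circle(im,tuple(int(round(t)) for t in p),3,(0,0,255) if z==0 else (255,0,0),-1)
cv2.imwrite("pics/s4b.png",im[240:480,180:600])
E
```

```text
-0.05 0 [288. 406.]
-0.05 0.028 [286. 372.]
0 0 [365. 367.]
0 0.028 [364. 333.]
0.05 0 [439. 330.]
0.05 0.028 [440. 296.]
```

View pics/s4b.png

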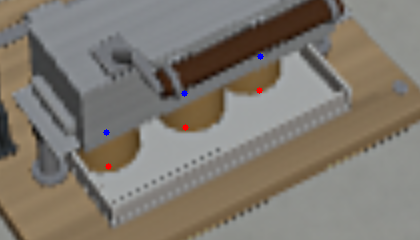

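All three tablet bottoms line up with the predicted tray-floor contacts (red dots). Now I regrasp the bar from straight above and lift.

```bash
python3 - <<'E'
from h import *
env.move_pose(*pose(180,0,p=12,b=60))
P,o=pose(180,0,p=12);env.line_to(P,o,feed=.15);print(env.read_force().round(1))
hand.close_gripper();print(env.read_width(),(S.T@env.read_force()).round(1),(S.T@(env.read_eef_pos()-P)).round(4),env.read_time_s())
for th in range(172,120,-8):
    P,o=pose(th,20*(180-th)/60,p=12)
    env.line_to(P,o,feed=.1);print(th,(S.T@env.read_force()).round(1),round(env.read_width(),4))
for n in("top","scene"):
    im=capture(n);cv2.imwrite(f"pics/{n}5.png",cv2.resize(im[180:320,240:400,::-1],None,fx=4,fy=4))
print(env.read_time_s())
E
```

```text
[0.7 0.4 0.8]
0.013126733400960346 [ 0.  -3.2  0.6] [-0.     -0.0007 -0.0001] 15.6
172 [ 0.6 -5.5 -0.6] 0.0129
164 [ 0.3 -6.   1.4] 0.0131
156 [-0.3 -8.   4. ] 0.013
148 [ -2.  -10.6   7.1] 0.0134
140 [ -4.  -11.6  11.9] 0.0131
132 [-5.4 -8.9 16.7] 0.0131
124 [-3.3 -6.5 17.1] 0.013
17.8
```

View pics/scene5.png

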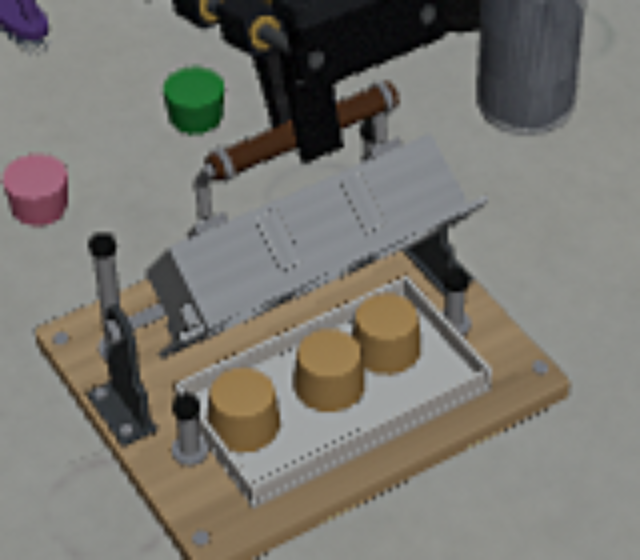

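All three tablets stand in the tray, at crop (243,408), (328,370) and (387,333). The mould is empty and held at about 124°. I swing it back to rest.

```bash
python3 - <<'E'
from h import *
for th in list(range(116,3,-8))+[2,0]:
    P,o=pose(th,22.5-2.5*th/124,p=12)
    env.line_to(P,o,feed=.12 if th>12 else .05);f=S.T@env.read_force()
    if th%12==0 or th<6 or np.linalg.norm(f)>25:print(th,f.round(1),(1e3*S.T@(env.read_eef_pos()-P)).round(1),round(env.read_width(),4))
    if np.linalg.norm(f)>60:break
for n in("top","scene"):
    im=capture(n);cv2.imwrite(f"pics/{n}6.png",cv2.resize(im[180:320,240:400,::-1],None,fx=4,fy=4))
print(env.read_time_s())
E
```

```text
108 [ 1.4 -1.3  9.3] [0.9 0.9 1.2] 0.0131
84 [ 4.8 -0.3  3.8] [1.  1.2 0.4] 0.0128
60 [ 6.4 -1.   1. ] [ 0.8  0.9 -0.6] 0.0131
36 [ 8.8 -1.3  0.5] [ 0.9  0.7 -1.2] 0.0131
12 [ 6.8 -2.2  0.8] [ 0.5 -0.2 -1.2] 0.0131
4 [ 7.4 -3.1  1.4] [ 0.4 -0.8 -1.1] 0.013
2 [ 2.3 -3.7 14.7] [ 0.5 -0.4  0.2] 0.0131
0 [-0.9 -2.2 30.5] [1.2 0.3 2.1] 0.0129
22.9083
```

View pics/scene6.png

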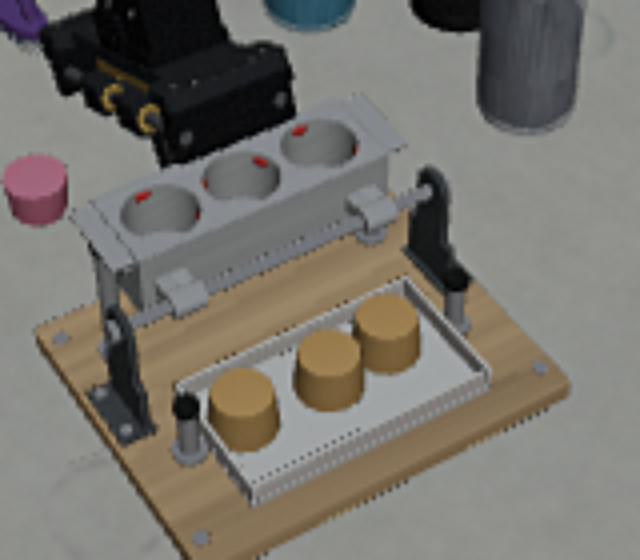

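The mould is seated (the posts push back with 30 N) and the cavities are empty. To open without the inner finger jamming on the wall, I bias the arm outward first, the reverse of the grasp, and then release.

```bash
python3 - <<'E'
from h import *
for a in(-8,-17):
    P,o=pose(.8,22.5,p=12,a=a);env.line_to(P,o,feed=.06);print(a,(S.T@env.read_force()).round(1),round(env.read_width(),4))
hand.open_jaws();print(env.read_width(),(S.T@env.read_force()).round(1),(1e3*S.T@(env.read_eef_pos()-P)).round(1),env.read_time_s())
P,o=pose(.8,22.5,p=12,a=-25);env.line_to(P,o,feed=.06);print(env.read_width(),(S.T@env.read_force()).round(1),(1e3*S.T@(env.read_eef_pos()-P)).round(1))
im=capture("scene");cv2.imwrite("pics/s7.png",cv2.resize(im[180:320,240:400,::-1],None,fx=4,fy=4))
im=capture("wrist");cv2.imwrite("pics/w7.png",im[:,:,::-1])
E
```

```text
-8 [ -5.4 -23.9  47.5] 0.0125
-17 [-10.7 -36.2  66.1] 0.0215
0.08667755208194478 [-0.4  0.3  0. ] [0.  0.  0.1] 24.75
0.08704132997685218 [0.4 0.5 0.5] [-0.2  0.6 -0.3]
```

View pics/s7.png

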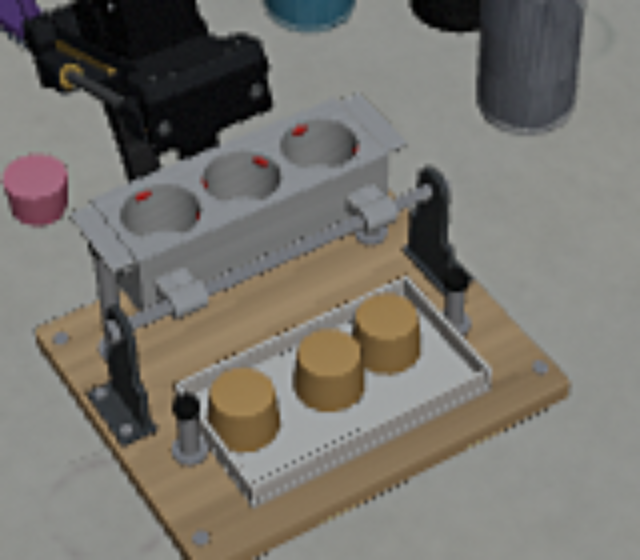

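View pics/w7.png

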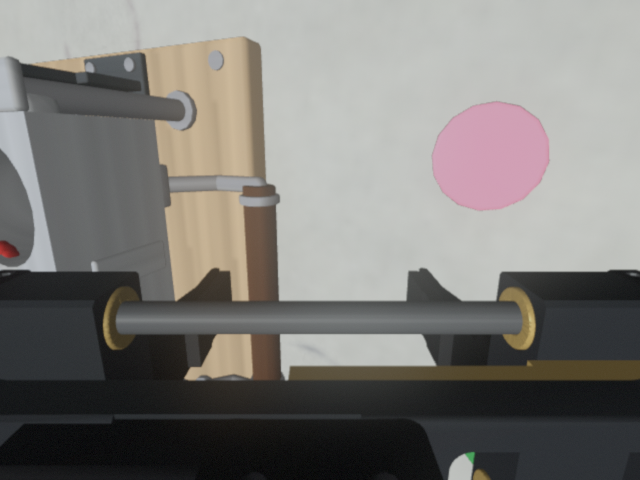

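The jaws are open with no force, and the bar at (260,280) is free between them. I back out along the tool axis, check, and hand in.

```bash
python3 - <<'E'
from h import *
for b in(30,70,150):
    P,o=pose(.8,22.5,p=12,a=-25,b=b);env.line_to(P,o,feed=.12);print((S.T@env.read_force()).round(1))
env.sleep(.5)
for n in("top","scene"):
    im=capture(n);cv2.imwrite(f"pics/{n}8.png",im[:,:,::-1])
a=cv2.imread("pics/top0.png");b=cv2.imread("pics/top8.png");print(env.read_time_s())
cv2.imwrite("pics/cmp8.png",np.vstack([np.hstack([cv2.resize(x[150:320,100:520],(400,162)) for x in(a,b)]),cv2.resize(cv2.imread("pics/scene8.png")[100:430,150:550],(800,430))[:430]]))
E
```

```text
[ 0.6 -1.3 -0.9]
[-0.3  0.1 -0.5]
[-0.5 -0.4  0.4]
27.4333
```

View pics/cmp8.png

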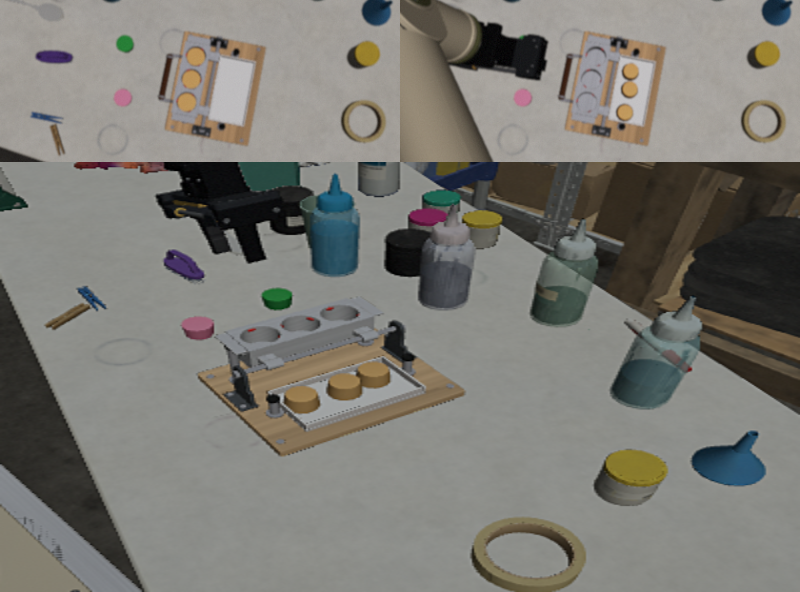

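The mould is back with its cavities empty, the three tablets stand in the tray, and the tape, jar, brush and discs look unmoved. One last check on level: compare the mould's outer edge and the bar in the start and present pictures.

```bash
python3 - <<'E'
from h import *
def sh(n,x0,y0,x1,y1):
    a,b=[cv2.cvtColor(cv2.imread(f"pics/{n}{k}.png"),cv2.COLOR_BGR2GRAY).astype(np.float32)[y0:y1,x0:x1] for k in(0,8)]
    print(n,(x0,y0),cv2.phaseCorrelate(a,b,cv2.createHanningWindow(a.shape[::-1],cv2.CV_32F)))
sh("scene",320,200,350,228);sh("scene",255,225,280,260);sh("top",264,203,288,262)
sh("top",455,250,510,305);sh("top",465,185,505,225);sh("scene",225,160,260,195);sh("scene",250,250,390,325)
env.sleep(.1);print(env.read_force().round(1),env.read_joint_velocities().round(4))
E
```

```text
scene (320, 200) ((-0.5993601876791725, 0.2697894241014698), 0.9362395824326409)
scene (255, 225) ((0.6141185489132308, 0.08043202235135638), 0.9515979348288642)
top (264, 203) ((0.08402638022234044, -0.2525601862829525), 0.9711414237817129)
top (455, 250) ((0.025658175767190983, -0.03257584753020737), 0.9353877467579311)
top (465, 185) ((-0.04042436176013098, 0.09414095821218282), 0.8769274938106537)
scene (225, 160) ((-0.04427780172264306, -0.027029114288939837), 0.9700939189412712)
scene (250, 250) ((-0.5467895220835999, 0.5694092154511097), 0.5909077881000661)
[-0.5 -1.1 -0.5] [-0.0015 -0.0008  0.0013 -0.0009 -0.0009  0.0007  0.0006]
```

The mould edges and bar are within 0.6 px of the start pictures (0.05 rad would shift them about 2 px or more), and the tape, jar and brush are within 0.1 px. I hand in.

```bash
python3 -c "
from workcell import env
env.sign_off();print(env.read_time_s())"
```

```text
the job is handed in; nothing more can be done
the job is handed in; nothing more can be done
```

The job is handed in. All three tablets are in the white catch tray and the empty mould is back on its rest posts; no verdict was reported.

- **What I did:** I gripped the bar leaning back 22 degrees, with the jaws offset to clear the mould wall. I swung the mould to 152 degrees and let it drop once onto the stops, and that one rap freed all three tablets. I then regrasped the bar from above, swung the mould back, seated it and backed the open gripper away.
- **Last checks:**
  - The tablets stand in the tray and the cavities are empty.
  - The mould and bar are within 0.6 px of the start pictures.
  - The tape, jar and brush are within 0.1 px of where they began.
  - The force on the tool was about 1 N, and the clock read about 27.5 s of the 56 s allowed.
- **Off plan:**
  - When the jaws first closed, off-centre on the bar, the arm gave way about 15 mm and the wrist force reached about 72 N. It peaked near 76 N when I biased the arm outward to release the bar; the limit is 120 N.
  - The image comparison over the whole stand matched poorly (0.59), as expected with tablets now in the tray.
  - I could not measure the mould's speed in the drop, so I did not confirm that it stayed under 12 rad/s.

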